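# Set a sign's spacers and offer up its load-bearing stand-off

## Robot

A 7-joint arm with a two-finger parallel gripper is mounted at the origin on the work surface. World frame = base frame: x ahead of the robot, y to its left, z up, the work surface at z = 0. Lengths are in m, angles in rad, forces in N, time in s.
With the tool pointing down it reaches from about 0.4 to 0.9 m from the base axis. Payload 5.5 kg.
Tool frame: the origin (TCP) lies midway between the tips of the shut fingers; the grasp point (between the pads) lies 19 mm behind it; z points along the fingers, y is the line along which they close (so a half turn about z gives the same grasp; the last joint's range is limited). The gripper opens to 85 mm and grips with 20 to 120 N. Pads are 22 mm wide; open, the fingers measure 114 mm over their backs; the gripper's body (76 mm by 85 mm) begins 54 mm behind the grasp point. The pads swing forward as they close: fully open they stand 13 mm farther back than shut.
Start: joints at [0.263, 0.501, -0.427, 1.55, 0.221, 1.138, -0.21], TCP at [0.65, 0, 0.231] pointing down, gripper open.
Joint ranges: [-2.88, 2.88], [-0.31, 2.03], [-1.54, 1.56], [0.2, 2.42], [-1.41, 4.55], [0.19, 2.02], [-2.57, 2.57]. Speed limits (rad/s): [2.57, 2.57, 3.14, 3.14, 3.14, 3.14, 3.14].

## Interface

Orientations are given as a rotation vector (axis times angle).
In Python, from plant import robot gives the robot as it stands.
- The arm moves only by the tool move_arm, never from a script. Its argument "increments" is text: rows parted by semicolons, each of 7 numbers parted by spaces: the opening in per cent of the stroke, from 0 (shut) to 100 (fully open), then the shift along the tool's x, y, z in mm, then the turn, a rotation vector about the tool's x, y, z in rad. In form: hand x y z rx ry rz; .... A call has 1 to 8 rows; each row is the pose to reach, as a shift and turn from the pose commanded when the call began, along the tool's axes at that moment; what a row does not reach only later rows make up. A row lasts 1/12 s, in which the tool goes at most 41.7 mm and 7.16 degrees, less where a joint would pass 70% of its speed; a pose out of reach is approached as far as the arm can. A call with a gripper value outside its range is refused whole. The fingers move at their own pace and stop on an object; "squeeze" is the grip in N (left out, the last holds). Time passes only in rows, so rows that repeat a pose let the fingers close. It gives the time, the measured TCP pose, the force, the opening and the grip force at its end, in the units of the state.
- robot.state(): the state, without advancing time (a new reading comes with each control period).
- robot.get_image(name): name is "scene" or "side" or "wrist"; returns a dict with "frame" (480x640x3 uint8, red, green, blue), "depth" (480x640 float32, m along the optical axis (not along the pixel's ray), 0 where there is no reading), "K" (3x3 intrinsics, pixels), "eye" and "rotation" of the camera in the world; the wrist camera has in their place "tool_from_camera" (4x4, takes a point from camera to tool coordinates, whose origin is the TCP and whose axes are the flange's). Camera axes: x right, y down, z forward; pixel columns grow to the right and rows downward; lengths in m; the calibration is good to about 2 mm. A picture is of the moment at which its call begins: read the wrist's pose just before it.
- robot.hand_in(): hands the job in; it is judged then, once.
Trained networks look in the newest picture that a camera, given by its name, has taken for a name from the list of things; names that differ only in an ending like _2 or _b are one class to them, and where a whole thing is asked for, a point or a joint stands for the part that bears it (a point fixed in the world has none). Each returns a list of dicts, best first, with "score" (0 to 1); they miss things now and then, are a little off and sometimes report something else, mostly with a low value. They report only what shows in the picture. A call takes as long as a camera call.
- robot.outline_of(camera, label): "mask" (480x640 bool, what is visible of it) and "bbox" ([left, top, right, bottom] in pixels, round what is visible of it).
The state is a dict: "clock": time; "joint_pos": joint angles; "qd": joint speeds; "tau": joint torques, N m; "tool_pos": TCP position; "orientation": TCP orientation; "wrist_force": force on the tool from outside, world axes, zero at the start; "wrist_torque": the same for the moment, N m; "gripper_width": opening from 0.0 (shut) to 1.0 (fully open); "grip_force": force on a finger pad.
Only numpy, scipy, OpenCV 4.12 (cv2) and the standard library are available. Lean on these libraries where they do the work, as an engineer would, in place of code of your own. Each camera call takes 0.05 s, during which the arm holds its last target. There are 200 camera calls.

## Task

The sign panel lies face down for its wall fixings: first take the two slim spacers from the wooden block and drop one into each of the panel's two lower holes, stud down and fully home. Then find by weight which of the two stout look-alike stand-offs is solid steel: lift the one nearer to the robot straight up out of its bore, feel its weight and set it back, do the same with the far one, and leave the lighter one standing in a bore of the block. Finish while still holding the heavier one in the gripper, upright and still, its stud a few centimetres straight above the panel's single top hole and touching nothing, so that I can put thread lock on it; let none of them fall over and leave the tape, bottle, squeegee and screwdriver where they are.

Things in the scene. Friction and masses are not known exactly. Their poses are not given: they have to be found in the camera images.
- panel: Dark grey sign panel, 190 x 250 x 8 mm, face down on two battens 20 mm high; fixed. Origin: on the table under its centre; upper face 28 mm above it. x points to the sign's top edge (away from the robot, give or take 40 degrees), y along the 250 mm edge, to the left. One top hole, two lower holes, all through.
- top_hole (a point): Centre of the single top hole (14 mm across, panel frame x +50, y 0 mm) at the panel's upper face.
- low_hole_l (a point): Centre of the left lower hole (12 mm across, chamfered to a bright rim, through the 8 mm panel with 20 mm of air below; panel frame x -50, y +85 mm) at the panel's upper face. It takes the 8 mm stud of a spacer: the spacer is home when its underside lies on the panel.
- low_hole_r (a point): Centre of the right lower hole, like the left one (panel frame x -50, y -85 mm), at the panel's upper face.
- block: Plywood block, 150 x 150 x 26 mm, fixed, with four chamfered bores 14 mm across, 20 mm deep, at x +-40, y +-40 mm. Origin: on the table under its centre; x points away from the robot, give or take 20 degrees, y to the left. The stout stand-offs stand in the bores at y -40 mm, the slim spacers in those at y +40 mm.
- bore_near (a point): Mouth centre, on the block's upper face, of the nearer of the two bores with the stout stand-offs (block frame x -40, y -40 mm).
- bore_far (a point): Mouth centre, on the block's upper face, of the farther bore with a stout stand-off (block frame x +40, y -40 mm).
- standoff_p: Brushed-metal cylinder, 30 mm diameter, 50 mm long, upright, with a threaded stud 10 mm thick reaching 14 mm below it (chamfered tip). Origin: centre of its flat underside, at the root of the stud; z up along the axis. One of two look-alike stout stand-offs: one is solid steel (240 to 330 g), the other aluminium (85 to 125 g), it is not known which. Starts loose, stud down, in bore_near or bore_far.
- standoff_q: Brushed-metal cylinder, 30 mm diameter, 50 mm long, upright, with a threaded stud 10 mm thick reaching 14 mm below it (chamfered tip). Origin: centre of its flat underside, at the root of the stud; z up along the axis. One of two look-alike stout stand-offs: one is solid steel (240 to 330 g), the other aluminium (85 to 125 g), it is not known which. Starts loose, stud down, in bore_near or bore_far.
- spacer_1: Brushed-metal cylinder, 16 mm diameter, 50 mm long, upright, with a threaded stud 8 mm thick reaching 12 mm below it (chamfered tip). Origin: centre of its flat underside, at the root of the stud; z up along the axis. One of two like slim spacers, 28 to 46 g. Starts loose, stud down, in a bore at y +40 mm of the block.
- spacer_2: Brushed-metal cylinder, 16 mm diameter, 50 mm long, upright, with a threaded stud 8 mm thick reaching 12 mm below it (chamfered tip). Origin: centre of its flat underside, at the root of the stud; z up along the axis. One of two like slim spacers, 28 to 46 g. Starts loose, stud down, in a bore at y +40 mm of the block.
- tape: Bystander: roll of masking tape lying flat beyond the work, 90 mm across, 25 mm high. Origin: centre of its underside.
- threadlock: Bystander: small red bottle with a white nozzle, 28 mm across, 82 mm high, standing beyond the panel. Origin: centre of its underside.
- squeegee: Bystander: grey plastic squeegee lying flat to the left of the panel, 78 x 100 mm, 9 mm high. Origin: under its centre.
- driver: Bystander: screwdriver lying to the right of the block. Origin: under its middle.

How it is judged:
On the way, in this order (a step that is already met when the one before it is completed fails the run):
1. one slim spacer stands fully home in a lower hole of the panel, let go (((horizontal distance between spacer_1 and low_hole_l below 0.004 m and z of spacer_1 in the frame of low_hole_l between -0.003 and 0.003 m and angle between spacer_1's own z axis and vertical below 0.08 rad and contact force between spacer_1 and the fingers below 0.05 N and linear speed of spacer_1 below 0.02 m/s) or (horizontal distance between spacer_1 and low_hole_r below 0.004 m and z of spacer_1 in the frame of low_hole_r between -0.003 and 0.003 m and angle between spacer_1's own z axis and vertical below 0.08 rad and contact force between spacer_1 and the fingers below 0.05 N and linear speed of spacer_1 below 0.02 m/s) or (horizontal distance between spacer_2 and low_hole_l below 0.004 m and z of spacer_2 in the frame of low_hole_l between -0.003 and 0.003 m and angle between spacer_2's own z axis and vertical below 0.08 rad and contact force between spacer_2 and the fingers below 0.05 N and linear speed of spacer_2 below 0.02 m/s) or (horizontal distance between spacer_2 and low_hole_r below 0.004 m and z of spacer_2 in the frame of low_hole_r between -0.003 and 0.003 m and angle between spacer_2's own z axis and vertical below 0.08 rad and contact force between spacer_2 and the fingers below 0.05 N and linear speed of spacer_2 below 0.02 m/s))), for 0.1 s.
2. both slim spacers stand fully home in the two lower holes, let go ((((horizontal distance between spacer_1 and low_hole_l below 0.004 m and z of spacer_1 in the frame of low_hole_l between -0.003 and 0.003 m and angle between spacer_1's own z axis and vertical below 0.08 rad and contact force between spacer_1 and the fingers below 0.05 N and linear speed of spacer_1 below 0.02 m/s) and (horizontal distance between spacer_2 and low_hole_r below 0.004 m and z of spacer_2 in the frame of low_hole_r between -0.003 and 0.003 m and angle between spacer_2's own z axis and vertical below 0.08 rad and contact force between spacer_2 and the fingers below 0.05 N and linear speed of spacer_2 below 0.02 m/s)) or ((horizontal distance between spacer_1 and low_hole_r below 0.004 m and z of spacer_1 in the frame of low_hole_r between -0.003 and 0.003 m and angle between spacer_1's own z axis and vertical below 0.08 rad and contact force between spacer_1 and the fingers below 0.05 N and linear speed of spacer_1 below 0.02 m/s) and (horizontal distance between spacer_2 and low_hole_l below 0.004 m and z of spacer_2 in the frame of low_hole_l between -0.003 and 0.003 m and angle between spacer_2's own z axis and vertical below 0.08 rad and contact force between spacer_2 and the fingers below 0.05 N and linear speed of spacer_2 below 0.02 m/s)))), for 0.1 s.
3. the stand-off in the nearer bore is held in the gripper, lifted out of its bore (18 mm or more, within 35 mm of straight above it) (((horizontal distance between standoff_p and bore_near below 0.035 m and z of standoff_p in the frame of bore_near above 0.018 m and contact force between standoff_p and the fingers above 0.3 N) or (horizontal distance between standoff_q and bore_near below 0.035 m and z of standoff_q in the frame of bore_near above 0.018 m and contact force between standoff_q and the fingers above 0.3 N))), for 0.2 s.
4. the stand-off in the farther bore is held and lifted out in the same way (((horizontal distance between standoff_p and bore_far below 0.035 m and z of standoff_p in the frame of bore_far above 0.018 m and contact force between standoff_p and the fingers above 0.3 N) or (horizontal distance between standoff_q and bore_far below 0.035 m and z of standoff_q in the frame of bore_far above 0.018 m and contact force between standoff_q and the fingers above 0.3 N))), for 0.2 s.
At the end, for the whole second after the job is handed in: Spacers upright, home, released in the lower holes (3 mm high, 4 mm sideways). Heavier stand-off held still, within 10 degrees of upright, 20 mm of the top hole's axis, underside 22 to 110 mm above the panel. Lighter one (under 1.8 N on the block) upright, seated in a block bore, released ((((horizontal distance between spacer_1 and low_hole_l below 0.004 m and z of spacer_1 in the frame of low_hole_l between -0.003 and 0.003 m and angle between spacer_1's own z axis and vertical below 0.08 rad and contact force between spacer_1 and the fingers below 0.05 N and linear speed of spacer_1 below 0.02 m/s) and (horizontal distance between spacer_2 and low_hole_r below 0.004 m and z of spacer_2 in the frame of low_hole_r between -0.003 and 0.003 m and angle between spacer_2's own z axis and vertical below 0.08 rad and contact force between spacer_2 and the fingers below 0.05 N and linear speed of spacer_2 below 0.02 m/s)) or ((horizontal distance between spacer_1 and low_hole_r below 0.004 m and z of spacer_1 in the frame of low_hole_r between -0.003 and 0.003 m and angle between spacer_1's own z axis and vertical below 0.08 rad and contact force between spacer_1 and the fingers below 0.05 N and linear speed of spacer_1 below 0.02 m/s) and (horizontal distance between spacer_2 and low_hole_l below 0.004 m and z of spacer_2 in the frame of low_hole_l between -0.003 and 0.003 m and angle between spacer_2's own z axis and vertical below 0.08 rad and contact force between spacer_2 and the fingers below 0.05 N and linear speed of spacer_2 below 0.02 m/s))) and ((contact force between standoff_p and the fingers above 0.5 N and horizontal distance between standoff_p and top_hole below 0.02 m and z of standoff_p in the frame of top_hole between 0.022 and 0.11 m and angle between standoff_p's own z axis and vertical below 0.17 rad and linear speed of standoff_p below 0.03 m/s and contact force between standoff_p and panel below 0.05 N and x of standoff_q in the frame of block between -0.07 and 0.07 m and y of standoff_q in the frame of block between -0.07 and 0.07 m and z of standoff_q in the frame of block between 0.023 and 0.029 m and angle between standoff_q's own z axis and vertical below 0.08 rad and contact force between standoff_q and the fingers below 0.05 N and linear speed of standoff_q below 0.02 m/s and contact force between standoff_q and block between 0.3 and 1.8 N) or (contact force between standoff_q and the fingers above 0.5 N and horizontal distance between standoff_q and top_hole below 0.02 m and z of standoff_q in the frame of top_hole between 0.022 and 0.11 m and angle between standoff_q's own z axis and vertical below 0.17 rad and linear speed of standoff_q below 0.03 m/s and contact force between standoff_q and panel below 0.05 N and x of standoff_p in the frame of block between -0.07 and 0.07 m and y of standoff_p in the frame of block between -0.07 and 0.07 m and z of standoff_p in the frame of block between 0.023 and 0.029 m and angle between standoff_p's own z axis and vertical below 0.08 rad and contact force between standoff_p and the fingers below 0.05 N and linear speed of standoff_p below 0.02 m/s and contact force between standoff_p and block between 0.3 and 1.8 N))); the arm keeps its last pose, push and grip.
It fails at once if the tape roll is pushed more than 25 mm from its place (distance of tape from where it was at the start of the episode above 0.025 m).
It fails at once if the thread-lock bottle is pushed more than 25 mm from its place (distance of threadlock from where it was at the start of the episode above 0.025 m).
It fails at once if the squeegee is pushed more than 25 mm from its place (distance of squeegee from where it was at the start of the episode above 0.025 m).
It fails at once if the screwdriver is pushed more than 25 mm from its place (distance of driver from where it was at the start of the episode above 0.025 m).
It fails at once if a spacer or stand-off falls over (leans more than 40 degrees) (angle between any of spacer_1, spacer_2, standoff_p, standoff_q's own z axis and vertical above 0.7 rad).
It also fails if it takes over 72 s, if anything falls off the work surface, if the arm or the gripper's body presses on something with over 40 N, if the wrist force passes 120 N, or if a joint passes its speed limit or range.

## Working session

There is one attempt and no reset: what is moved stays moved. The work goes in short steps, Python scripts to look and compute and a tool call to move; the robot and the scene stay as the last step left them, time stands still between calls to the robot, and variables do not carry over. Pictures are saved under pics/ and viewed, at most 10 in all, crops included, and the job is handed in when it is done.

Besides the shell and the picture viewer there is one more tool, called after ">>>" as a command line: name --argument value ..., lists and objects as JSON in quotes. move_arm: Moves the arm, as the interface text tells. Its arguments: {"type":"object","properties":{"increments":{"type":"string"},"squeeze":{"type":"number"}},"required":["increments"]}

```bash
ls; mkdir -p pics; cat > h.py <<'E'
import numpy as np, cv2
from scipy.spatial.transform import Rotation as R
from plant import robot
def cam(name):
    s=robot.state(); im=robot.get_image(name)
    if 'eye' in im: r=np.array(im['rotation']); r=r if r.shape==(3,3) else R.from_rotvec(r).as_matrix(); t=np.array(im['eye'])
    else:
        T=np.array(im['tool_from_camera']); Q=R.from_rotvec(s['orientation']).as_matrix()
        r=Q@T[:3,:3]; t=np.array(s['tool_pos'])+Q@T[:3,3]
    return im,r,t
def pts(im,r,t):
    K=np.array(im['K']); v,u=np.mgrid[:480,:640]; d=im['depth']
    c=np.stack([(u-K[0,2])/K[0,0]*d,(v-K[1,2])/K[1,1]*d,d],-1)
    return c@r.T+t
def plane(im,r,t,uv,z):
    "pixel -> world at height z"
    K=np.array(im['K']); uv=np.atleast_2d(uv)
    d=np.c_[(uv[:,0]-K[0,2])/K[0,0],(uv[:,1]-K[1,2])/K[1,1],np.ones(len(uv))]@r.T
    return t+d*((z-t[2])/d[:,2])[:,None]
E
python3 - <<'E'
from h import *
ims=[]
for n in ['scene','wrist']:
    im,r,t=cam(n); np.savez(n+'.npz',d=im['depth'],f=im['frame'],K=im['K'],r=r,t=t)
    cv2.imwrite(f'pics/{n}0.png',im['frame'][:,:,::-1]); print(n,t.round(3),r[:,2].round(2))
    P=pts(im,r,t)
    for l in ['panel','block','standoff_p','spacer_1','tape','threadlock','squeegee','driver','low_hole_l','top_hole']:
        try:
          for o in robot.outline_of(n,l)[:3]:
            m=o['mask']&(im['depth']>0); q=P[m]
            top=q[q[:,2]>np.percentile(q[:,2],90)-.004]
            print(l,round(o['score'],2),np.round(o['bbox']),'top',np.median(top,0).round(3),'rng',np.percentile(q,[2,98],axis=0).round(3).tolist())
        except Exception as e: print(l,e)
s=robot.state(); print(s)
E
```

```text
pics
scene [ 1.719 -0.413  0.861] [-0.77  0.3  -0.56]
panel 0.84 [312. 201. 427. 263.] top [0.551 0.154 0.029] rng [[0.425, 0.021, 0.004], [0.679, 0.278, 0.032]]
panel 0.16 [214. 239. 227. 260.] top [ 0.539 -0.235  0.076] rng [[0.455, -0.249, 0.003], [0.553, -0.22, 0.079]]
block 0.82 [203. 236. 289. 294.] top [ 0.578 -0.179  0.027] rng [[0.491, -0.27, 0.002], [0.652, -0.103, 0.03]]
block 0.47 [315. 199. 425. 264.] top [0.551 0.154 0.029] rng [[0.425, 0.019, 0.004], [0.679, 0.277, 0.032]]
block 0.22 [227. 252. 243. 277.] top [ 0.615 -0.215  0.076] rng [[0.604, -0.228, 0.032], [0.63, -0.203, 0.078]]
standoff_p 0.86 [211. 234. 229. 263.] top [ 0.539 -0.235  0.076] rng [[0.523, -0.249, 0.029], [0.553, -0.221, 0.079]]
standoff_p 0.69 [225. 251. 244. 278.] top [ 0.615 -0.215  0.076] rng [[0.557, -0.228, 0.027], [0.63, -0.199, 0.078]]
standoff_p 0.37 [314. 202. 421. 265.] top [0.552 0.154 0.029] rng [[0.426, 0.019, 0.004], [0.679, 0.279, 0.032]]
spacer_1 0.61 [264. 240. 270. 265.] top [ 0.596 -0.138  0.076] rng [[0.588, -0.143, 0.03], [0.603, -0.13, 0.079]]
tape 0.86 [285. 293. 331. 328.] t
[... 2608 characters left out ...]
joint_pos': array([ 0.26319355,  0.50088275, -0.4270297 ,  1.55043414,  0.2207912 ,
        1.13826448, -0.21032808]), 'qd': array([-0.00097064, -0.0017119 , -0.00035788,  0.00030204, -0.00041961,
       -0.00070327,  0.00047019]), 'tau': array([-5.57997482e-04, -5.69380796e+01, -5.81077695e+00, -2.81332988e+01,
        1.27459140e-02,  1.85047211e-03, -1.25312010e-05]), 'tool_pos': array([6.49994535e-01, 6.57453733e-05, 2.31308870e-01]), 'orientation': array([-2.22139086e+00, -2.22147207e+00, -1.03085298e-04]), 'wrist_force': array([-0.21853444,  0.53816634,  0.08459418]), 'wrist_torque': array([ 0.01480684,  0.01545004, -0.0444586 ]), 'grip_force': 0.0, 'gripper_width': 1.0014863899517195}
```

View pics/wrist0.png

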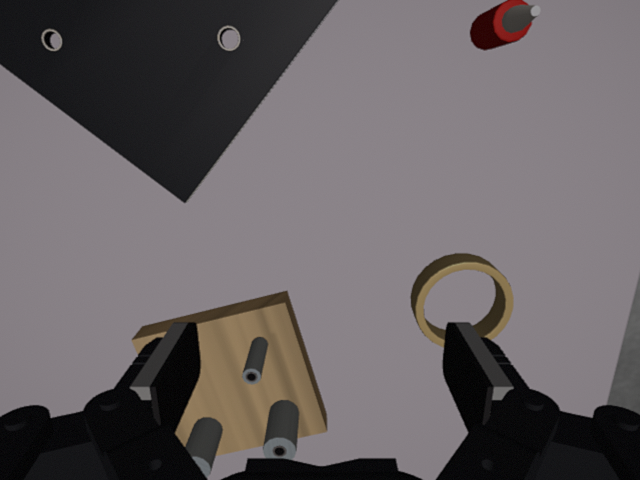

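```bash
python3 - <<'E'
from h import *
for n in ['scene','wrist']:
    z=np.load(n+'.npz'); im=dict(depth=z['d'],K=z['K']); P=pts(im,z['r'],z['t']); ok=z['d']>0
    # tops of cylinders z 0.068..0.085
    m=(ok&(P[...,2]>.071)&(P[...,2]<.083)).astype(np.uint8)
    k,L,st,c=cv2.connectedComponentsWithStats(m)
    for i in range(1,k):
        if st[i,4]>15:
            q=P[L==i]; 
            print(n,'top',c[i].round(),st[i,4],q.mean(0).round(4),((q.min(0)+q.max(0))/2).round(4),np.ptp(q,0).round(3))
    for nm,zl,zh,b in [('block',.022,.0265 if 0 else .030,(.45,.70,-.29,-.08)),('panel',.024,.032,(.40,.72,0,.32))]:
        m=ok&(P[...,2]>zl)&(P[...,2]<zh)&(P[...,0]>b[0])&(P[...,0]<b[1])&(P[...,1]>b[2])&(P[...,1]<b[3])
        print(n,nm,cv2.minAreaRect((P[m][:,:2]*1000).astype(np.float32)),P[m][:,2].mean())
E
```

```text
scene top [626.   4.] 56 [-1.0736  2.5275  0.0767] [-1.0715  2.532   0.0771] [0.201 0.063 0.012]
scene top [467.   8.] 151 [-1.2913  1.5908  0.0769] [-1.3001  1.5849  0.077 ] [0.071 0.451 0.012]
scene top [514.  33.] 85 [-0.7565  1.5228  0.0766] [-0.7634  1.5221  0.0769] [0.274 0.03  0.012]
scene top [218.  32.] 40 [-1.2961  0.16    0.0766] [-1.2937  0.1607  0.0771] [0.041 0.085 0.012]
scene top [589.  64.] 332 [-0.2425  1.5235  0.0771] [-0.2747  1.5215  0.077 ] [0.665 0.032 0.012]
scene top [416.  45.] 65 [-0.7487  0.9772  0.0769] [-0.7543  0.9897  0.077 ] [0.068 0.114 0.012]
scene top [391.  51.] 72 [-0.705   0.8268  0.0773] [-0.7203  0.8363  0.0768] [0.095 0.116 0.011]
scene top [360.  51.] 67 [-0.7481  0.69    0.0768] [-0.7499  0.7004  0.077 ] [0.06  0.114 0.012]
scene top [295.  58.] 84 [-0.7512  0.3839  0.0771] [-0.7577  0.3908  0.0771] [0.089 0.119 0.012]
scene top [276.  64.] 21 [-0.6981  0.28    0.0765] [-0.7048  0.2854  0.0771] [0.05  0.045 0.011]
scene top [75. 92.] 503 [-0.6427 -0.5207  0.077 ] [-0.6442 -0.5063  0.077 ] [0.082 0.549 0.012]
scene top [530. 184.] 1351 [0.54
[... 955 characters left out ...]
6094), 50.96278762817383) 0.02838938658931126
wrist top [529.  13.] 280 [0.7793 0.1316 0.0775] [0.7799 0.1323 0.0771] [0.009 0.01  0.012]
wrist top [252. 375.] 297 [ 0.5927 -0.1349  0.0756] [ 0.5927 -0.136   0.0749] [0.015 0.016 0.007]
wrist top [280. 447.] 736 [ 0.6134 -0.2096  0.0757] [ 0.613  -0.2109  0.0746] [0.029 0.026 0.007]
wrist top [203. 463.] 293 [ 0.5439 -0.2279  0.0752] [ 0.5418 -0.2309  0.0744] [0.018 0.025 0.007]
wrist block ((564.4437255859375, -185.489501953125), (150.16868591308594, 152.2364044189453), 15.06616497039795) 0.026094876862189014
wrist panel ((526.9727783203125, 133.48196411132812), (196.5099639892578, 187.65988159179688), 50.135963439941406) 0.02793009655176872
```

The wrist picture shows two rimmed panel holes at (52,40) and (229,38) and the block's far spacer at (252,375). The stout stand-offs are at (203,463) and (280,447). I'll move over the panel for one close look at its holes.

>>> move_arm --increments "50 30 -30 0 0 0 0; 50 60 -60 0 0 0 0; 50 90 -90 0 0 0 0; 50 120 -120 0 0 0 0; 50 120 -120 0 0 0 0; 50 120 -120 0 0 0 0; 50 120 -120 0 0 0 0" --squeeze 30

```text
clock: 1.68
tool_pos: [0.5305, 0.1197, 0.2318]
orientation: [2.22, 2.221, 0.001]
wrist_force: [-0.6, -0.7, 0.4]
gripper_width: 0.498
grip_force: 0.0
```

```bash
python3 - <<'E'
from h import *
im,r,t=cam('wrist'); np.savez('w1.npz',d=im['depth'],f=im['frame'],K=im['K'],r=r,t=t)
cv2.imwrite('pics/w1.png',im['frame'][:,:,::-1])
s=robot.state(); print(s['tool_pos'].round(4),s['clock'],s['gripper_width'],s['wrist_force'])
P=pts(im,r,t)
# bright rims within panel
yaw=np.deg2rad(-39.2); c0=np.array([.545,.155]); 
for nm,(a,b) in dict(L=(-.05,.085),R=(-.05,-.085),T=(.05,0)).items():
    w=c0+[a*np.cos(yaw)-b*np.sin(yaw),a*np.sin(yaw)+b*np.cos(yaw)]
    g=cv2.cvtColor(im['frame'],cv2.COLOR_RGB2GRAY)
    m=(np.hypot(P[...,0]-w[0],P[...,1]-w[1])<.03)&(g>100)
    v,u=np.nonzero(m)
    if len(u)<20: print(nm,w,len(u)); continue
    h=cv2.convexHull(np.c_[u,v].astype(np.int32)); e=cv2.fitEllipse(h); print(nm,w.round(3),len(u),np.round(e[0],1),np.round(e[1],1),plane(im,r,t,e[0],.028).round(4))
E
```

```text
[0.5311 0.1188 0.2316] 1.7333 0.5017081986776083 [-0.02854496 -1.04430654  0.08110129]
L [0.56  0.252] 371 [360.   23.6] [21.1 23.3] [[0.5591 0.2531 0.028 ]]
R [0.453 0.121] 242 [224.1 197.9] [17.5 19.1] [[0.4501 0.1226 0.028 ]]
T [0.584 0.123] 509 [498.8 366.2] [170.  426.1] [[ 0.7002 -0.0408  0.028 ]]
```

View pics/w1.png

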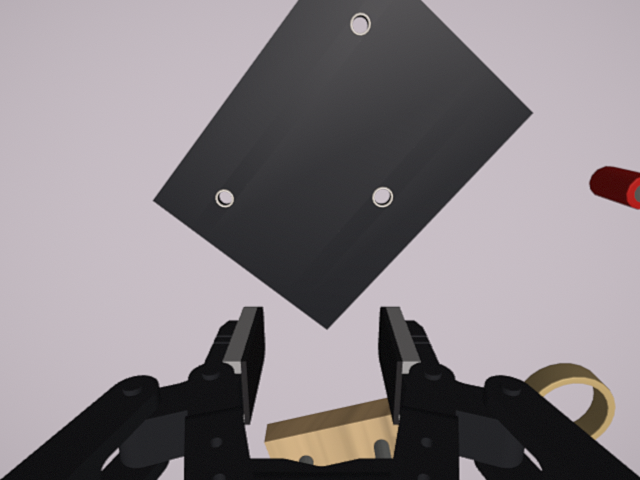

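The picture shows lower left hole at (360,24), lower right at (224,198) and top hole at (382,197). Fitted positions: L (.559,.253), R (.450,.123), top (.581,.124). Next is the far spacer.

>>> move_arm --increments "50 -37 9 15 0 0 0; 50 -74 18 30 0 0 0; 50 -111 27 45 0 0 0; 50 -148 36 60 0 0 0; 50 -185 45 75 0 0 0; 50 -222 54 90 0 0 0; 50 -256 62 100 0 0 0; 50 -256 62 100 0 0 0"

```text
clock: 2.4
tool_pos: [0.5907, -0.1493, 0.1278]
orientation: [2.237, 2.205, -0.01]
wrist_force: [-0.5, -1.6, -0.1]
gripper_width: 0.502
grip_force: 0.0
```

>>> move_arm --increments "50 0 0 0 0 0 0; 50 0 0 0 0 0 0"

```text
clock: 2.57
tool_pos: [0.592, -0.1371, 0.1307]
orientation: [-2.224, -2.218, -0.0]
wrist_force: [0.1, 0.3, -0.3]
gripper_width: 0.498
grip_force: 0.0
```

```bash
cat >> h.py <<'E'
def tops(lo=.07,hi=.082,box=(.45,.70,-.29,-.08),save=None):
    im,r,t=cam('wrist'); P=pts(im,r,t); s=robot.state()
    if save: cv2.imwrite('pics/'+save,im['frame'][:,:,::-1])
    print('tcp',np.round(s['tool_pos'],4),'ori',np.round(s['orientation'],3),'clk',s['clock'])
    m=((P[...,2]>lo)&(P[...,2]<hi)&(P[...,0]>box[0])&(P[...,0]<box[1])&(P[...,1]>box[2])&(P[...,1]<box[3])).astype(np.uint8)
    k,L,st,c=cv2.connectedComponentsWithStats(m)
    for i in range(1,k):
        if st[i,4]>40:
            q=P[L==i]; q=q[q[:,2]>np.percentile(q[:,2],80)-.002]; print(c[i].round(),st[i,4],((np.percentile(q,1,axis=0)+np.percentile(q,99,axis=0))/2).round(4),np.ptp(q,0).round(3), 'med z',np.median(q[:,2]).round(4))
    return im,r,t,P
E
python3 - <<'E'
from h import *
tops(save='w2.png')
E
```

```text
tcp [ 0.5923 -0.1357  0.1312] ori [-2.221e+00 -2.221e+00 -1.000e-03] clk 2.6167
[322. 265.] 813 [ 0.5919 -0.1358  0.0763] [0.016 0.016 0.004] med z 0.0762
[174. 302.] 801 [ 0.5151 -0.1565  0.0762] [0.016 0.016 0.004] med z 0.0761
[359. 393.] 2130 [ 0.6127 -0.213   0.0762] [0.029 0.03  0.003] med z 0.0762
```

View pics/w2.png

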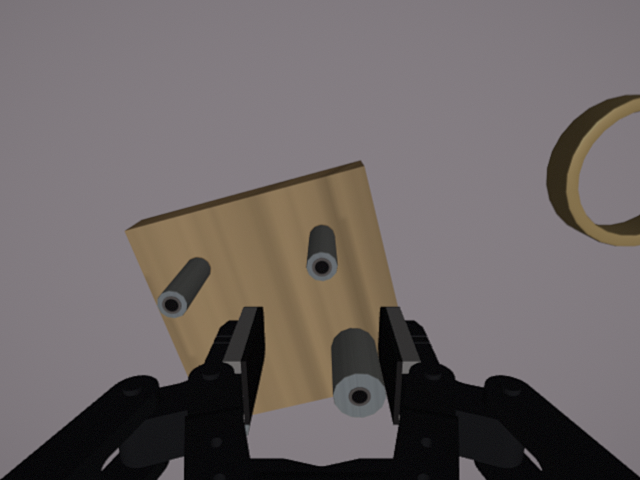

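The far spacer's top is at (322,265), centred under the TCP. Descend and grip.

>>> move_arm --increments "50 0 0 30 0 0 0; 50 0 0 60 0 0 0; 50 0 0 85 0 0 0; 50 0 0 90 0 0 0; 50 0 0 90 0 0 0; 0 0 0 90 0 0 0; 0 0 0 90 0 0 0; 0 0 0 90 0 0 0"

```text
clock: 3.28
tool_pos: [0.5937, -0.1359, 0.0434]
orientation: [2.219, 2.22, 0.003]
wrist_force: [0.5, 0.9, 1.8]
gripper_width: 0.176
grip_force: 29.9
```

>>> move_arm --increments "0 0 0 0 0 0 0; 0 0 0 0 0 0 0; 0 0 0 -10 0 0 0; 0 0 0 -30 0 0 0; 0 0 0 -60 0 0 0; 0 0 0 -60 0 0 0; 0 0 0 -60 0 0 0"

```text
clock: 3.87
tool_pos: [0.5937, -0.1365, 0.104]
orientation: [2.219, 2.218, 0.003]
wrist_force: [-0.3, 0.7, -1.0]
gripper_width: 0.177
grip_force: 30.0
```

```bash
python3 - <<'E'
from h import *
s=robot.state(); print(s['wrist_force'],s['gripper_width'],s['grip_force'])
tops(lo=.11,hi=.15,save='w3.png')
E
```

```text
[-0.27638013  0.6569785  -1.03570731] 0.1766028106101199 29.996439814567566
tcp [ 0.5924 -0.1364  0.1025] ori [2.221e+00 2.220e+00 1.000e-03] clk 3.9167
[321. 354.] 9704 [ 0.5932 -0.1355  0.1446] [0.043 0.026 0.011] med z 0.1436
[197. 371.] 64 [ 0.5598 -0.1255  0.149 ] [0.007 0.001 0.002] med z 0.1492
[448. 371.] 47 [ 0.6274 -0.1253  0.1493] [0.006 0.001 0.001] med z 0.1496
[229. 383.] 230 [ 0.5673 -0.1304  0.1485] [0.007 0.002 0.003] med z 0.1485
[414. 383.] 221 [ 0.6191 -0.1304  0.1487] [0.007 0.003 0.003] med z 0.1487
```

View pics/w3.png

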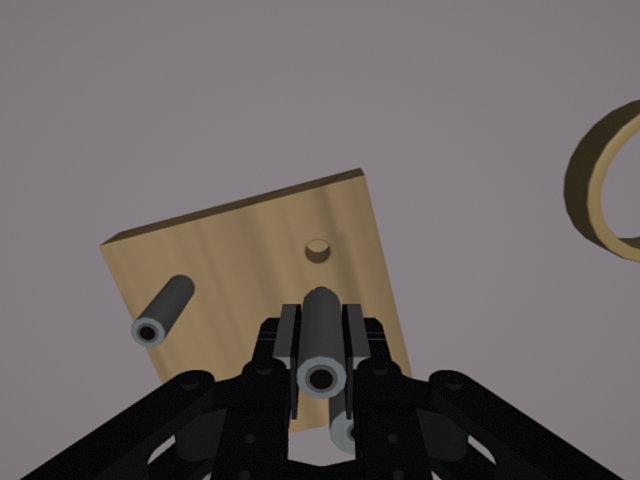

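```bash
python3 - <<'E'
from h import *
z=np.load('w1.npz'); im=dict(K=z['K']); r=z['r']; t=z['t']-[.5311,.1188,.2316]+[.5924,-.1364,.1025]
g=cv2.imread('pics/w3.png'); c=g[350:400,290:350].astype(int)
# light face ring: bluish-grey
m=(c.sum(2)>270).astype(np.uint8); v,u=np.nonzero(m); h=cv2.convexHull(np.c_[u+290,v+350].astype(np.int32)); print(cv2.fitEllipse(h))
d=(c.sum(2)<110); d[:10]=0; d[40:]=0; d[:,:15]=0; d[:,45:]=0; v,u=np.nonzero(d); print(u.mean()+290,v.mean()+350,len(u))
for uv in [(321,378),(u.mean()+290,v.mean()+350),cv2.fitEllipse(h)[0]]:
  print((plane(im,r,t,uv,.1372)-[.5924,-.1364,.1025]).round(4))
# empty bore check: expect mouth
b=plane(im,r,t,(317.5,250),.026); print(b.round(4))
E
```

```text
((319.375732421875, 379.7111511230469), (43.977535247802734, 53.33507537841797), 60.93519592285156)
320.8068181818182 378.7613636363636 352
[[-0.001   0.0019  0.0347]]
[[-0.0011  0.0016  0.0347]]
[[-0.0015  0.0013  0.0347]]
[[ 0.5897 -0.1333  0.026 ]]
```

```bash
python3 - <<'E'
from h import *
im0=robot.get_image('wrist'); T=np.array(im0['tool_from_camera']); K=np.array(im0['K']); np.savez('cal.npz',T=T,K=K)
open('h.py','a').write('''
Q0=np.array([[0,1,0],[1,0,0],[0,0,-1.]])
def cmdplane(tcp,uv,z):
    "pixel->world at height z with commanded (not read) tool pose"
    c=np.load('cal.npz'); return plane(dict(K=c['K']),Q0@c['T'][:3,:3],np.array(tcp)+Q0@c['T'][:3,3],uv,z)
''')
import h; exec(open('h.py').read())
A=(.53,.12,.2313); C=(.592,-.136,.1013)
print('L',cmdplane(A,(360,23.6),.028),'R',cmdplane(A,(224.1,197.9),.028),'T',cmdplane(A,(382.3,197),.028))
print('axis',cmdplane(C,(320.8,378.4),.136)-C, 'bore',cmdplane(C,(317.5,250.5),.026))
B=(.592,-.136,.1313)
print('sp far',cmdplane(B,(322,266.5),.076),'sp near',cmdplane(B,(172.5,305),.076))
print(T.round(4))
E
```

```text
L [[0.55832967 0.25340848 0.028     ]] R [[0.44939495 0.12316207 0.028     ]] T [[0.58059466 0.12393531 0.028     ]]
axis [[-0.00046973  0.00095992  0.0347    ]] bore [[ 0.58976626 -0.13354657  0.026     ]]
sp far [[ 0.59215729 -0.13492296  0.076     ]] sp near [[ 0.51500042 -0.15627825  0.076     ]]
[[ 3.000e-04 -9.491e-01 -3.150e-01  8.010e-02]
 [ 1.000e+00 -0.000e+00  1.100e-03 -5.000e-04]
 [-1.100e-03 -3.150e-01  9.491e-01 -1.426e-01]
 [ 0.000e+00  0.000e+00  0.000e+00  1.000e+00]]
```

>>> move_arm --increments "0 39 -4 0 0 0 0; 0 78 -8 0 0 0 0; 0 117 -12 0 0 0 0; 0 156 -15 0 0 0 0; 0 195 -18 0 0 0 0; 0 234 -21 0 0 0 0; 0 273 -24 0 0 0 0; 0 312 -27 0 0 0 0"

```text
clock: 4.63
tool_pos: [0.5634, 0.1773, 0.1]
orientation: [-2.221, -2.221, 0.004]
wrist_force: [1.4, 0.0, -1.5]
gripper_width: 0.177
grip_force: 30.0
```

>>> move_arm --increments "0 38 -3 0 0 0 0; 0 76 -6 0 0 0 0; 0 76 -6 10 0 0 0; 0 76 -6 28 0 0 0; 0 76 -6 28 0 0 0; 0 76 -6 28 0 0 0; 0 76 -6 28 0 0 0"

```text
clock: 5.22
tool_pos: [0.5589, 0.251, 0.0729]
orientation: [-2.222, -2.22, 0.002]
wrist_force: [-0.5, -0.4, 0.2]
gripper_width: 0.174
grip_force: 30.0
```

```bash
python3 - <<'E'
from h import *
im,r,t=cam('wrist'); f=im['frame'][:,:,::-1]
sd,_,_=cam('side')
cv2.imwrite('pics/w4.png',np.hstack([cv2.resize(f[180:420,200:440],(400,400),interpolation=cv2.INTER_CUBIC),cv2.resize(sd['frame'][:,:,::-1],(400,300)).copy() if 0 else cv2.copyMakeBorder(cv2.resize(sd['frame'][:,:,::-1],(400,300)),0,100,0,0,0)]))
E
```

```text
(no output)
```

View pics/w4.png

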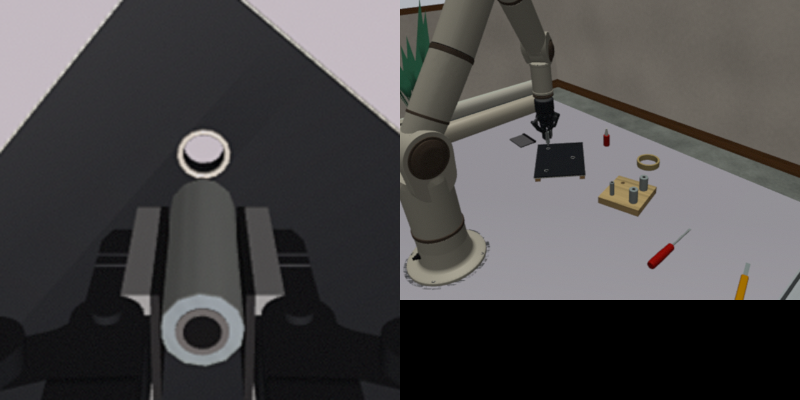

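```bash
python3 - <<'E'
from h import *
D=(.559,.252,.0733)
print(cmdplane(D,(322.1,272.4),.028)-D, cmdplane(D,(321.2,378.6),.108)-D)
E
```

```text
[[ 0.00017439  0.00204036 -0.0453    ]] [[-0.00034983  0.00088913  0.0347    ]]
```

>>> move_arm --increments "0 1 0.5 8 0 0 0; 0 1 0.5 15 0 0 0; 0 1 0.5 21 0 0 0; 0 1 0.5 27 0 0 0; 0 1 0.5 29 0 0 0; 0 1 0.5 29 0 0 0"

```text
clock: 5.82
tool_pos: [0.5594, 0.2528, 0.045]
orientation: [2.221, 2.221, -0.001]
wrist_force: [-4.5, -1.9, 8.7]
gripper_width: 0.176
grip_force: 31.2
```

>>> move_arm --increments "20 0 0 0 0 0 0; 28 0 0 0 0 0 0; 34 0 0 0 0 0 0; 34 0 0 0 0 0 0; 34 0 0 -20 0 0 0; 34 0 0 -55 0 0 0; 34 0 0 -90 0 0 0; 34 0 0 -90 0 0 0"

```text
clock: 6.48
tool_pos: [0.5635, 0.2556, 0.1412]
orientation: [2.219, 2.219, 0.016]
wrist_force: [1.4, 1.1, 0.9]
gripper_width: 0.341
grip_force: 0.0
```

```bash
python3 - <<'E'
from h import *
tops(lo=.05,hi=.095,box=(.4,.7,.1,.35),save='w5.png')
E
```

```text
tcp [0.5624 0.2548 0.1385] ori [2.219 2.219 0.012] clk 6.5333
[313. 261.] 1081 [0.5593 0.2526 0.0781] [0.015 0.016 0.003] med z 0.0782
```

>>> move_arm --increments "50 -40 -4 0 0 0 0; 50 -80 -8 0 0 0 0; 50 -120 -12 0 0 0 0; 50 -160 -16 0 0 0 0; 50 -200 -20 0 0 0 0; 50 -240 -24 0 0 0 0; 50 -280 -28 0 0 0 0; 50 -320 -32 0 0 0 0"

```text
clock: 7.2
tool_pos: [0.5263, -0.0689, 0.1334]
orientation: [-2.221, -2.221, 0.001]
wrist_force: [1.2, 0.3, 1.1]
gripper_width: 0.5
grip_force: 0.0
```

>>> move_arm --increments "50 -40 -6 0 0 0 0; 50 -80 -12 0 0 0 0; 50 -89 -12 0 0 0 0; 50 -89 -12 0 0 0 0; 50 -89 -12 0 0 0 0; 50 -89 -12 0 0 0 0"

```text
clock: 7.7
tool_pos: [0.5155, -0.154, 0.1338]
orientation: [-2.218, -2.223, -0.001]
wrist_force: [0.4, -0.2, 0.8]
gripper_width: 0.499
grip_force: 0.0
```

```bash
python3 - <<'E'
from h import *
tops()
E
```

```text
tcp [ 0.5157 -0.1536  0.1339] ori [-2.217e+00 -2.224e+00 -1.000e-03] clk 7.75
[320. 270.] 776 [ 0.5146 -0.1566  0.0763] [0.015 0.016 0.004] med z 0.0762
[495. 361.] 1883 [ 0.6123 -0.2112  0.0763] [0.03  0.028 0.004] med z 0.0763
[356. 395.] 2063 [ 0.5353 -0.2337  0.0762] [0.029 0.03  0.003] med z 0.0762
```

>>> move_arm --increments "50 -1 -0.5 30 0 0 0; 50 -1 -0.5 60 0 0 0; 50 -1 -0.5 87 0 0 0; 50 -1 -0.5 93 0 0 0; 50 -1 -0.5 93 0 0 0; 0 -1 -0.5 93 0 0 0; 0 -1 -0.5 93 0 0 0; 0 -1 -0.5 93 0 0 0"

```text
clock: 8.42
tool_pos: [0.5165, -0.157, 0.043]
orientation: [2.219, 2.22, 0.002]
wrist_force: [-0.3, 0.2, -1.1]
gripper_width: 0.181
grip_force: 29.6
```

>>> move_arm --increments "0 0 0 0 0 0 0; 0 0 0 0 0 0 0; 0 0 0 -10 0 0 0; 0 0 0 -30 0 0 0; 0 0 0 -60 0 0 0; 0 0 0 -60 0 0 0"

```text
clock: 8.92
tool_pos: [0.5183, -0.1579, 0.1066]
orientation: [2.217, 2.216, 0.005]
wrist_force: [0.8, 0.5, 0.4]
gripper_width: 0.175
grip_force: 30.0
```

>>> move_arm --increments "0 39 -9 0 0 0 0; 0 78 -18 0 0 0 0; 0 117 -27 0 0 0 0; 0 156 -36 0 0 0 0; 0 195 -45 0 0 0 0; 0 234 -54 0 0 0 0; 0 270 -63 0 0 0 0; 0 279 -65 0 0 0 0"

```text
clock: 9.58
tool_pos: [0.4482, 0.1286, 0.1022]
orientation: [-2.212, -2.229, -0.004]
wrist_force: [-0.4, -0.4, -1.0]
gripper_width: 0.179
grip_force: 30.0
```

>>> move_arm --increments "0 0 0 14 0 0 0; 0 0 0 28 0 0 0; 0 0 0 28 0 0 0; 0 0 0 28 0 0 0; 0 0 0 28 0 0 0"

```text
clock: 10.0
tool_pos: [0.4504, 0.1216, 0.0739]
orientation: [2.222, 2.22, 0.0]
wrist_force: [-0.4, 0.8, -0.8]
gripper_width: 0.176
grip_force: 30.0
```

```bash
python3 - <<'E'
from h import *
im,r,t=cam('wrist'); f=im['frame'][:,:,::-1]
cv2.imwrite('pics/w6.png',cv2.resize(f[180:420,200:440],(480,480),interpolation=cv2.INTER_CUBIC))
E
```

```text
(no output)
```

View pics/w6.png

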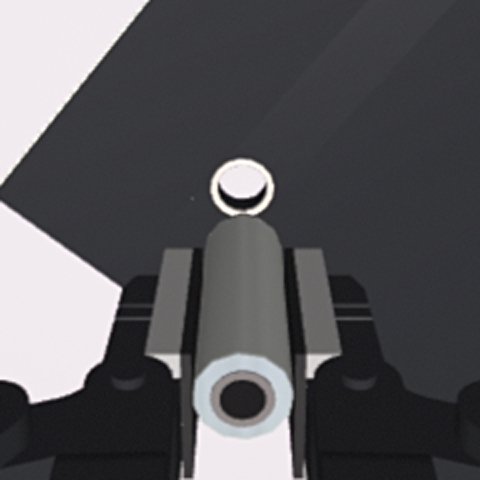

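Hole at (321,273) and spacer top at (321,379) in the full frame: the same geometry as before, so insert with a +1 mm tool-x correction.

>>> move_arm --increments "0 1 0 8 0 0 0; 0 1 0 15 0 0 0; 0 1 0 21 0 0 0; 0 1 0 27 0 0 0; 0 1 0 29 0 0 0; 0 1 0 29 0 0 0"

```text
clock: 10.55
tool_pos: [0.4499, 0.123, 0.0448]
orientation: [2.221, 2.221, -0.002]
wrist_force: [-4.4, -1.5, 14.8]
gripper_width: 0.178
grip_force: 31.4
```

>>> move_arm --increments "20 0 0 0 0 0 0; 28 0 0 0 0 0 0; 34 0 0 0 0 0 0; 34 0 0 0 0 0 0; 34 0 0 -20 0 0 0; 34 0 0 -55 0 0 0; 34 0 0 -90 0 0 0; 34 0 0 -90 0 0 0"

```text
clock: 11.22
tool_pos: [0.4538, 0.1245, 0.1396]
orientation: [2.218, 2.218, 0.012]
wrist_force: [1.4, 1.1, -0.1]
gripper_width: 0.341
grip_force: 0.0
```

>>> move_arm --increments "50 0 0 0 0 0 0; 50 0 0 0 0 0 0"

```text
clock: 11.38
tool_pos: [0.4498, 0.1227, 0.1341]
orientation: [2.222, 2.221, -0.0]
wrist_force: [-0.1, 0.4, 0.0]
gripper_width: 0.501
grip_force: 0.0
```

```bash
python3 - <<'E'
from h import *
tops(lo=.05,hi=.095,box=(.38,.7,.05,.35),save='w7.png')
E
```

```text
tcp [0.4492 0.1226 0.1335] ori [-2.221e+00 -2.221e+00  2.000e-03] clk 11.4333
[554.   3.] 188 [0.5579 0.2449 0.0637] [0.007 0.002 0.008] med z 0.0627
[322. 260.] 1159 [0.4497 0.1229 0.0782] [0.016 0.016 0.004] med z 0.0782
```

>>> move_arm --increments "65 -39 9 0 0 0 0; 65 -78 18 0 0 0 0; 65 -117 27 0 0 0 0; 65 -156 36 0 0 0 0; 65 -195 45 0 0 0 0; 65 -234 54 0 0 0 0; 65 -273 63 0 0 0 0; 65 -312 72 0 0 0 0"

```text
clock: 12.1
tool_pos: [0.5208, -0.1906, 0.1324]
orientation: [-2.219, -2.219, 0.002]
wrist_force: [1.1, 0.2, 0.7]
gripper_width: 0.653
grip_force: 0.0
```

>>> move_arm --increments "65 -39 12 0 0 0 0; 65 -45 14 0 0 0 0; 65 -45 14 0 0 0 0; 65 -45 14 0 0 0 0; 65 -45 14 0 0 0 0"

```text
clock: 12.52
tool_pos: [0.5352, -0.2316, 0.133]
orientation: [-2.217, -2.221, 0.0]
wrist_force: [1.0, -0.2, 1.1]
gripper_width: 0.647
grip_force: 0.0
```

```bash
python3 - <<'E'
from h import *
tops()
E
```

```text
tcp [ 0.5355 -0.2314  0.1334] ori [-2.216 -2.223 -0.   ] clk 12.5667
[478. 231.] 2922 [ 0.6124 -0.2132  0.0762] [0.03  0.029 0.004] med z 0.0762
[322. 270.] 2606 [ 0.5354 -0.2338  0.0762] [0.029 0.03  0.004] med z 0.0761
```

>>> move_arm --increments "65 -1 0 30 0 0 0; 65 -1 0 60 0 0 0; 65 -1 0 85 0 0 0; 65 -1 0 91 0 0 0; 65 -1 0 91 0 0 0; 65 -1 0 91 0 0 0; 30 -1 0 91 0 0 0; 0 -1 0 91 0 0 0" --squeeze 50

```text
clock: 13.23
tool_pos: [0.5374, -0.2352, 0.0452]
orientation: [2.219, 2.22, 0.002]
wrist_force: [-7.6, 0.5, 4.6]
gripper_width: 0.375
grip_force: 2.6
```

>>> move_arm --increments "0 0 0 0 0 0 0; 0 0 0 0 0 0 0; 0 0 0 0 0 0 0; 0 0 0 -10 0 0 0; 0 0 0 -25 0 0 0; 0 0 0 -40 0 0 0; 0 0 0 -40 0 0 0; 0 0 0 -40 0 0 0"

```text
clock: 13.9
tool_pos: [0.5367, -0.2355, 0.0845]
orientation: [2.22, 2.219, 0.001]
wrist_force: [0.6, -0.1, -3.1]
gripper_width: 0.338
grip_force: 49.6
```

>>> move_arm --increments "0 0 0 0 0 0 0; 0 0 0 0 0 0 0; 0 0 0 0 0 0 0; 0 0 0 0 0 0 0; 0 0 0 0 0 0 0; 0 0 0 0 0 0 0"

```text
clock: 14.4
tool_pos: [0.5358, -0.2348, 0.0829]
orientation: [-2.221, -2.221, 0.0]
wrist_force: [-0.0, -0.1, -3.6]
gripper_width: 0.334
grip_force: 49.6
```

```bash
cat > wt.py <<'E'
from h import *
F=[];T=[];M=[]
for i in range(20):
    robot.get_image('wrist'); s=robot.state(); F.append(s['wrist_force']); T.append(s['tau']); M.append(s['wrist_torque'])
print('F',np.mean(F,0).round(3),'sd',np.std(F,0).round(2),'M',np.mean(M,0).round(3),'tau',np.mean(T,0).round(3)); print(s['tool_pos'].round(4),s['gripper_width'],s['grip_force'],s['clock'])
E
python3 wt.py; python3 -c "
from h import *
tops(lo=.105,hi=.13)"
```

```text
F [ 0.03   0.191 -2.939] sd [0.56 0.47 0.53] M [-0.003 -0.002 -0.006] tau [-1.0000e-03 -5.6556e+01 -4.0960e+00 -2.2973e+01  6.0000e-03  4.0000e-03
 -0.0000e+00]
[ 0.536  -0.235   0.0833] 0.3384555415155815 49.64858114719391 15.4
tcp [ 0.536  -0.235   0.0833] ori [2.221 2.221 0.   ] clk 15.45
[324. 364.] 12337 [ 0.5396 -0.2341  0.1245] [0.065 0.026 0.011] med z 0.124
[170. 373.] 62 [ 0.4954 -0.2241  0.1292] [0.008 0.001 0.002] med z 0.1295
[473. 373.] 43 [ 0.5763 -0.224   0.1293] [0.005 0.001 0.001] med z 0.1294
[203. 385.] 255 [ 0.503  -0.229   0.1287] [0.007 0.002 0.003] med z 0.1288
```

The near one weighs 2.94 N, which is the steel range. Set it back.

>>> move_arm --increments "0 0 0 12 0 0 0; 0 0 0 24 0 0 0; 0 0 0 33 0 0 0; 0 0 0 39 0 0 0; 0 0 0 39.5 0 0 0; 0 0 0 39.5 0 0 0"

```text
clock: 15.95
tool_pos: [0.5348, -0.2346, 0.0447]
orientation: [-2.22, -2.22, 0.003]
wrist_force: [-8.8, 2.9, 17.1]
gripper_width: 0.338
grip_force: 52.8
```

>>> move_arm --increments "40 0 0 0 0 0 0; 50 0 0 0 0 0 0; 60 0 0 0 0 0 0; 60 0 0 0 0 0 0; 60 0 0 -20 0 0 0; 60 0 0 -55 0 0 0; 60 0 0 -90 0 0 0; 60 0 0 -90 0 0 0"

```text
clock: 16.62
tool_pos: [0.5406, -0.2364, 0.1403]
orientation: [2.214, 2.214, 0.007]
wrist_force: [1.0, -0.1, 1.2]
gripper_width: 0.607
grip_force: 0.0
```

>>> move_arm --increments "65 10 38 0 0 0 0; 65 21 77 0 0 0 0; 65 21 77 0 0 0 0; 65 21 77 0 0 0 0; 65 21 77 0 0 0 0"

```text
clock: 17.03
tool_pos: [0.6124, -0.2137, 0.1328]
orientation: [-2.22, -2.221, 0.001]
wrist_force: [-0.2, -0.3, 0.3]
gripper_width: 0.645
grip_force: 0.0
```

```bash
python3 -c "
from h import *
tops()"
```

```text
tcp [ 0.6118 -0.2145  0.1329] ori [-2.221e+00 -2.220e+00  2.000e-03] clk 17.0833
[322. 264.] 2631 [ 0.6127 -0.2132  0.0762] [0.029 0.029 0.004] med z 0.0761
[174. 300.] 2557 [ 0.5347 -0.2331  0.0761] [0.03  0.03  0.004] med z 0.0761
```

>>> move_arm --increments "65 0 0 30 0 0 0; 65 0 0 60 0 0 0; 65 0 0 85 0 0 0; 65 0 0 90 0 0 0; 65 0 0 90 0 0 0; 65 0 0 90 0 0 0; 30 0 0 90 0 0 0; 0 0 0 90 0 0 0"

```text
clock: 17.75
tool_pos: [0.6144, -0.2146, 0.046]
orientation: [2.22, 2.219, 0.002]
wrist_force: [-3.1, -0.5, 2.4]
gripper_width: 0.378
grip_force: 1.8
```

>>> move_arm --increments "0 0 0 0 0 0 0; 0 0 0 0 0 0 0; 0 0 0 0 0 0 0; 0 0 0 -10 0 0 0; 0 0 0 -25 0 0 0; 0 0 0 -40 0 0 0; 0 0 0 -40 0 0 0; 0 0 0 -40 0 0 0"

```text
clock: 18.42
tool_pos: [0.6143, -0.2143, 0.0858]
orientation: [2.219, 2.219, 0.002]
wrist_force: [0.2, -0.4, -1.6]
gripper_width: 0.334
grip_force: 49.4
```

>>> move_arm --increments "0 0 0 0 0 0 0; 0 0 0 0 0 0 0; 0 0 0 0 0 0 0; 0 0 0 0 0 0 0; 0 0 0 0 0 0 0; 0 0 0 0 0 0 0"

```text
clock: 18.92
tool_pos: [0.6128, -0.2138, 0.0833]
orientation: [-2.221, -2.221, 0.0]
wrist_force: [0.7, -0.1, -0.7]
gripper_width: 0.337
grip_force: 49.4
```

```bash
python3 wt.py
```

```text
F [-0.105 -0.076 -0.798] sd [0.47 0.6  0.35] M [ 0.001  0.004 -0.001] tau [-1.0000e-03 -6.1988e+01 -4.7170e+00 -2.3868e+01  9.0000e-03  3.0000e-03
 -0.0000e+00]
[ 0.613  -0.2139  0.0838] 0.33925358076675727 49.3618369102478 19.9167
```

The far one weighs 0.80 N, so it is the aluminium one. Set it back and take the near one again.

>>> move_arm --increments "0 0 0 12 0 0 0; 0 0 0 24 0 0 0; 0 0 0 33 0 0 0; 0 0 0 39 0 0 0; 0 0 0 39.5 0 0 0; 0 0 0 39.5 0 0 0"

```text
clock: 20.42
tool_pos: [0.6118, -0.2138, 0.0454]
orientation: [-2.22, -2.22, 0.003]
wrist_force: [-8.3, 1.7, 17.5]
gripper_width: 0.34
grip_force: 52.4
```

>>> move_arm --increments "40 0 0 0 0 0 0; 50 0 0 0 0 0 0; 60 0 0 0 0 0 0; 60 0 0 0 0 0 0; 60 0 0 -20 0 0 0; 60 0 0 -55 0 0 0; 60 0 0 -90 0 0 0; 60 0 0 -90 0 0 0"

```text
clock: 21.08
tool_pos: [0.6178, -0.215, 0.1414]
orientation: [2.214, 2.214, 0.008]
wrist_force: [2.2, -0.9, 1.3]
gripper_width: 0.598
grip_force: 0.0
```

>>> move_arm --increments "65 -10 -38 0 0 0 0; 65 -20 -77 0 0 0 0; 65 -20 -77 0 0 0 0; 65 -20 -77 0 0 0 0; 65 -20 -77 0 0 0 0"

```text
clock: 21.5
tool_pos: [0.5364, -0.2342, 0.1344]
orientation: [2.222, 2.22, 0.001]
wrist_force: [0.9, 0.3, 0.1]
gripper_width: 0.649
grip_force: 0.0
```

```bash
python3 -c "
from h import *
tops()"
```

```text
tcp [ 0.5373 -0.2337  0.1345] ori [2.220e+00 2.221e+00 2.000e-03] clk 21.55
[472. 223.] 2902 [ 0.6112 -0.2122  0.0763] [0.03  0.029 0.004] med z 0.0762
[318. 262.] 2603 [ 0.5346 -0.2331  0.0762] [0.03  0.03  0.004] med z 0.0761
```

>>> move_arm --increments "65 0 -1 30 0 0 0; 65 0 -1 60 0 0 0; 65 0 -1 85 0 0 0; 65 0 -1 90 0 0 0; 65 0 -1 90 0 0 0; 65 0 -1 90 0 0 0; 30 0 -1 90 0 0 0; 0 0 -1 90 0 0 0"

```text
clock: 22.22
tool_pos: [0.5366, -0.2344, 0.0461]
orientation: [2.219, 2.22, 0.002]
wrist_force: [-4.6, 0.0, 2.0]
gripper_width: 0.378
grip_force: 1.8
```

>>> move_arm --increments "0 0 0 0 0 0 0; 0 0 0 0 0 0 0; 0 0 0 0 0 0 0; 0 0 0 -10 0 0 0; 0 0 0 -30 0 0 0; 0 0 0 -62 0 0 0; 0 0 0 -62 0 0 0; 0 0 0 -62 0 0 0"

```text
clock: 22.88
tool_pos: [0.5365, -0.2347, 0.1088]
orientation: [2.218, 2.218, 0.002]
wrist_force: [-0.6, 0.2, -3.6]
gripper_width: 0.341
grip_force: 50.7
```

>>> move_arm --increments "0 36 4.5 0 0 0 0; 0 72 9 0 0 0 0; 0 108 13.5 0 0 0 0; 0 144 18 0 0 0 0; 0 180 22.5 0 0 0 0; 0 216 27 0 0 0 0; 0 252 31.5 0 0 0 0; 0 288 36 0 0 0 0"

```text
clock: 23.55
tool_pos: [0.5696, 0.0554, 0.1051]
orientation: [-2.221, -2.22, 0.003]
wrist_force: [1.2, -0.4, -4.0]
gripper_width: 0.333
grip_force: 50.6
```

>>> move_arm --increments "0 36 5 0 0 0 0; 0 60 8 0 0 0 0; 0 70 10 0 0 0 0; 0 70 10 0 0 0 0; 0 70 10 0 0 0 0; 0 70 10 0 0 0 0; 0 70 10 0 0 0 0; 0 70 10 0 0 0 0"

```text
clock: 24.22
tool_pos: [0.581, 0.1217, 0.1061]
orientation: [2.224, 2.218, -0.002]
wrist_force: [1.2, -0.8, -3.6]
gripper_width: 0.336
grip_force: 50.6
```

```bash
python3 - <<'E'
from h import *
s=robot.state(); print(s['tool_pos'],s['wrist_force'],s['gripper_width'],s['grip_force'],s['clock'])
im,r,t=cam('wrist'); f=im['frame'][:,:,::-1]; sc,_,_=cam('scene')
cv2.imwrite('pics/w8.png',np.hstack([cv2.resize(f,(400,300)),cv2.resize(sc['frame'][160:340,190:490,::-1],(400,240)) if 0 else cv2.resize(sc['frame'][150:360,200:480,::-1],(400,300))]))
E
```

```text
[0.58097061 0.12166941 0.10607974] [ 1.17704142 -0.80155681 -3.59072272] 0.336380381345393 50.579615235328674 24.2167
```

View pics/w8.png

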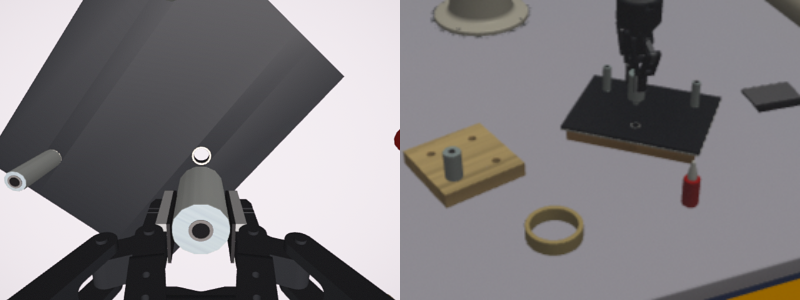

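The pictures show the heavy stand-off held upright over the top hole, which is at (201,155) in the wrist view. Both spacers are home, and the light stand-off stands in the block.

>>> move_arm --increments "0 0 0 0 0 0 0; 0 0 0 0 0 0 0; 0 0 0 0 0 0 0; 0 0 0 0 0 0 0; 0 0 0 0 0 0 0; 0 0 0 0 0 0 0"

```text
clock: 24.82
tool_pos: [0.581, 0.1241, 0.1063]
orientation: [-2.221, -2.222, -0.0]
wrist_force: [-0.7, 0.4, -2.7]
gripper_width: 0.335
grip_force: 50.6
```

```bash
python3 -c "
from plant import robot
print(robot.hand_in())"
```

```text
the job is handed in; nothing more can be done
None
```

I handed the job in at about 25 s, with no verdict returned: both spacers are home in the lower holes, the near stand-off (2.94 N, steel) is held about 60 mm above the top hole, and the far one (0.80 N, aluminium) stands back in its bore.

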